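# Turn the salt block to the air bar and set the air valve

### The job

With the air valve still shut, turn the pink salt block on its base so that its white crusted end sits flat against the face of the aluminium air bar, between the bar's two yellow ends, standing upright on the bench, and let go of it. Then swing the blue valve lever open until it lines up with the red marker on the dial, leaving the block in place. Leave the other salt pieces (slab, tile and small offcut) where they lie.

Things in the scene. Friction and masses are not known exactly. Their poses are not given: they have to be found in the camera images.
- station: Fixed station: aluminium air bar 140 (x) x 40 (y) x 60 mm high, its x beyond +-50 yellow; a pipe runs along +y to a brass ball valve with white dial and blue lever, then a gauge (77 mm high, at y 240). Origin on the bench under the centre of the bar's working face, z up; the face is the plane y = 0, looking to -y, where the block goes. Base plate behind it 100 mm wide, 8 high.
- bar_face (a point): Centre of the air bar's working face, 30 mm above the bench; axes as the station.
- salt_block: Loose pink salt block, 90 (x) x 56 (y) x 60 mm (z), about 0.75 kg. Origin at the centre of its underside, z up. Its +x end is white with salt crust, 16 mm deep (the others are pink). Grip it across its 56 mm width (y).
- white_face (a point): Centre of the block's white crusted end face: 45 mm from the block's centre along +x, 30 mm up; axes as the block.
- valve_axis (a point): Point on the upright valve axis at the lever's mid-height, 88 mm above the bench, 155 mm behind the bar's face (station +y); axes as the station. The white dial below is 70 mm in radius, its top 69.5 mm above the bench; only the lever reaches out beyond it.
- lever (a joint): Opening angle of the blue valve lever, rad: 0 is shut (lever points along station -x), growing clockwise seen from above to pi/2 full open (lever points along station +y). It stays where it is left; about 3 N at the grip moves it.
- lever_grip (a point): Middle of the lever's blue grip, 100 mm from the valve axis; x points outward along the lever, z up. The grip runs 65 to 130 mm from the axis, is 18 mm wide and 16 mm high (80 to 96 mm above the bench), with free space below it beyond the dial.
- marker: Red pointer lying fixed on the dial, from 27 to 79 mm from the valve axis, 10 mm wide with a 22 mm wide head. Origin on the valve axis, on the dial; its x axis points outward along the pointer: the direction the lever must take. The lever passes 5 mm above it.
- slab: Bystander, not to be moved: rough pink salt slab, about 100 x 70 x 45 mm. Origin at its underside.
- offcut: Bystander, not to be moved: small pink salt offcut, about 40 x 32 x 26 mm. Origin at its underside.
- tile: Bystander, not to be moved: pale pink salt tile, 60 x 60 x 20 mm. Origin at its underside.

How it is judged:
By the outcome, as a careful person would: the job done as asked, in the order asked, and still so for the second after the job is handed in, with the robot touching nothing.
It also fails if it takes over 58 s, if anything falls off the work surface, if the arm or the gripper's body presses on something with over 40 N, if the wrist force passes 120 N, or if a joint passes its speed limit or range.

### The arm

A 6-joint arm with a two-finger parallel gripper is mounted at the origin on the work surface. World frame = base frame: x ahead of the robot, y to its left, z up, the work surface at z = 0. Lengths are in mm, angles in degrees, forces in N, time in s.
With the tool pointing down it reaches from about 250 to 800 mm from the base axis. Payload 8.5 kg.
Tool frame: the origin (TCP) lies on the centre line of the jaws, within the pads' length; the fingertips stand 25 mm ahead of it and the grasp point (between the pads) lies 6 mm ahead of it (r.tip_reach is the z of the fingertips in the tool frame, in mm); z points along the fingers, y is the line along which they close (so a half turn about z gives the same grasp; the last joint's range is limited). The gripper opens to 85 mm and grips with 20 to 120 N. Pads are 22 mm wide; open, the fingers measure 114 mm over their backs; the gripper's body (76 mm by 85 mm) begins 54 mm behind the grasp point. The pads swing forward as they close: fully open they stand 13 mm farther back than shut.
Start: joints at [64.63, 13.648, -0.773, 75.585, 0, 90], TCP at [224.926, 474.327, 222.376] pointing down, gripper open.
Joint ranges: [-152.45, 152.45], [-59.26, 108.67], [-65.41, 83.53], [-104.44, 129.93], [-82.83, 76.93], [-180, 180]. Speed limits (degrees/s): [127.2, 127.2, 159.86, 180, 180, 180].

### API

Orientations are given as [roll, pitch, yaw] about the fixed x, y, z axes, in that order (R = Rz(yaw) Ry(pitch) Rx(roll)).
In Python, from cell import r, optics gives the robot as it stands.
- The arm moves only by the tool servo_tool, never from a script. Its arguments are lists of equal length, an entry for each row: "hand": the closure, from -1 (fully open) to 1 (shut); "delta_pos": the shift along the tool's x, y, z scaled (see below), a list of three; "twist": the turn, a rotation vector about the tool's x, y, z scaled (see below), a list of three. In form: {"hand": [hand, ...], "delta_pos": [[x, y, z], ...], "twist": [[wx, wy, wz], ...]}. A call has exactly 5 rows; each row shifts and turns the commanded pose from where the row before left it, along the tool's axes as they then stand; what a row does not reach is not made up. The controller multiplies each number of a shift by 5 cm and each number of a turn by 0.08 rad. A row lasts 1/8 s, in which the tool goes at most 62.5 mm and 10.7 degrees, less where a joint would pass 70% of its speed; a pose out of reach is approached as far as the arm can. A call with a number of a shift or a turn outside -1 to 1 is refused whole. A call with a gripper value outside its range is refused whole. The fingers move at their own pace and stop on an object; "squeeze" is the grip in N (left out, the last holds). Time passes only in rows, so rows that do not move let the fingers close, or fill a call up. It gives the time, the measured TCP pose, the force, the opening and the grip force at its end, in the units of the state.
- r.observe(): the state, without advancing time (a new reading comes with each control period).
- optics.read_camera(name): name is "side" or "top" or "wrist"; returns a dict with "img" (400x640x3 uint8, red, green, blue), "depth" (400x640 float32, mm along the optical axis (not along the pixel's ray), 0 where there is no reading), "mtx" (3x3 intrinsics, pixels), "R" (3x3) and "t" (3): a world point X has camera coordinates R X + t; the wrist camera has in their place "tool_from_camera" (4x4, takes a point from camera to tool coordinates, whose origin is the TCP and whose axes are the flange's). Camera axes: x right, y down, z forward; pixel columns grow to the right and rows downward; lengths in mm; the calibration is good to about 2 mm. A picture is of the moment at which its call begins: read the wrist's pose just before it.
- r.hand_in(): hands the job in; it is judged then, once.
The state is a dict: "time": time; "qpos": joint angles; "joint_velocities": joint speeds; "tau": joint torques, N m; "tcp_pos": TCP position; "tcp_rot": TCP orientation; "ft_force": force on the tool from outside, world axes, zero at the start; "wrist_torque": the same for the moment, N m; "width": opening from 0.0 (shut) to 1.0 (fully open); "finger_force": force on a finger pad.
Only numpy, scipy, OpenCV 4.12 (cv2) and the standard library are available. Lean on these libraries where they do the work, as an engineer would, in place of code of your own. Each camera call takes 0.05 s, during which the arm holds its last target. There are 200 camera calls.

## Working session

There is one attempt and no reset: what is moved stays moved. The work goes in short steps, Python scripts to look and compute and a tool call to move; the robot and the scene stay as the last step left them, time stands still between calls to the robot, and variables do not carry over. Pictures are saved under pics/ and viewed, at most 10 in all, crops included, and the job is handed in when it is done.

Besides the shell and the picture viewer there is one more tool, called after "Emit:" by a JSON object that holds its "name" and its "arguments", one argument or row to a line. servo_tool: Moves the arm, as the interface text tells. Shifts and turns lie within -1 to 1; 1 stands for 5 cm of shift or 0.08 rad of turn. Its arguments: {"type":"object","properties":{"hand":{"type":"array","items":{"type":"number"}},"delta_pos":{"type":"array","items":{"type":"array","items":{"type":"number","minimum":-1,"maximum":1}}},"twist":{"type":"array","items":{"type":"array","items":{"type":"number","minimum":-1,"maximum":1}}},"squeeze":{"type":"number"}},"required":["hand","delta_pos","twist"]}

```bash
ls; mkdir -p pics
python3 - <<'E'
from cell import r, optics
import cv2,numpy as np
print(r.observe())
ims=[]
for n in ("side","top"):
    c=optics.read_camera(n); np.savez(f"{n}0.npz",**c); ims.append(c)
    cv2.imwrite(f"pics/{n}0.png",c["img"][:,:,::-1]); print(n,c["mtx"],c["R"],c["t"])
E
```

```text
pics
{'time': 0.0, 'qpos': array([ 6.46306000e+01,  1.36824502e+01, -8.18024411e-01,  7.55861759e+01,
        6.85042345e-04,  9.00001930e+01]), 'joint_velocities': array([ 0.01973246, -0.06613462, -0.05912518,  0.0321794 ,  0.1525194 ,
       -0.03767431]), 'tau': array([-8.89652420e-04, -5.38778079e+01,  3.46443343e+01,  1.82619441e-02,
        1.19189454e-05,  1.71894396e-05]), 'tcp_pos': array([224.74018276, 473.96364389, 221.75663834]), 'tcp_rot': array([-1.79913349e+02, -6.84749749e-04,  1.54630406e+02]), 'ft_force': array([-0.34244119, -0.34989769, -0.31363025]), 'wrist_torque': array([-0.05329798,  0.0519887 , -0.00037182]), 'finger_force': 0.0, 'width': 1.0013499111275272}
side [[376.39534611   0.         321.87875686]
 [  0.         376.39534611 202.97566494]
 [  0.           0.           1.        ]] [[ 0.68348354 -0.72983003 -0.0140846 ]
 [-0.49239867 -0.44671411 -0.74698732]
 [ 0.53888199  0.51748878 -0.66468907]] [-363.59860209  358.74741503  602.94774055]
top [[378.16096571   0.         320.5801526 ]
 [  0.         378.16096571 199.04200806]
 [  0.           0.           1.        ]] [[ 0.01344411 -0.99988046  0.00763685]
 [-0.98009335 -0.01469028 -0.19799299]
 [ 0.19808151 -0.00482299 -0.98017369]] [  38.11975851  556.99350055 1045.74026608]
```

View pics/top0.png

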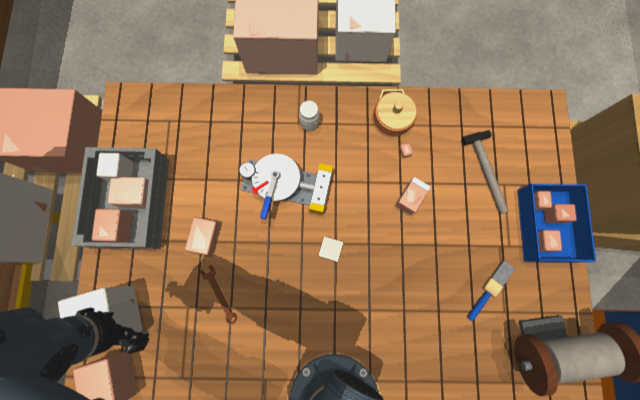

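View pics/side0.png

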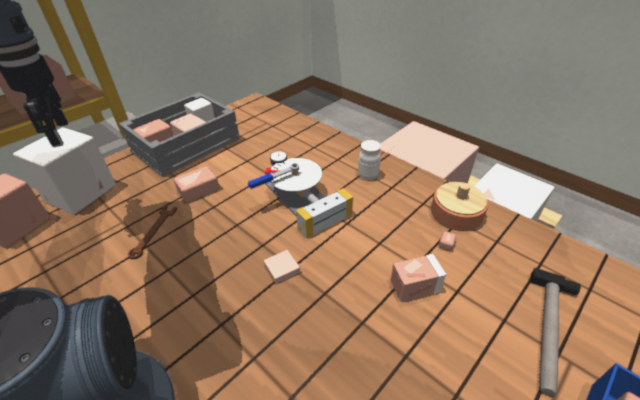

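The top view shows the air bar at about (321,188), the dial at (275,177), the lever pointing down at (267,205), the red marker at (261,187) and the block at (414,195) with its white end at upper right. The side view agrees. The tile is at (331,249), the offcut at (406,150) and the slab at (202,236).

```bash
cat > h.py <<'E'
import numpy as np, cv2
from scipy.spatial.transform import Rotation as Ro
def rayplane(uv,c,R,t,z):
    "pixels -> world points on plane z; R,t world->camera"
    uv=np.atleast_2d(np.asarray(uv,float))
    d=np.c_[uv,np.ones(len(uv))]@np.linalg.inv(c["mtx"]).T@R
    o=-R.T@t
    return o+d*((z-o[2])/d[:,2])[:,None]
def wristRt(c,s):
    T=np.eye(4);T[:3,:3]=Ro.from_euler("xyz",s["tcp_rot"],degrees=True).as_matrix();T[:3,3]=s["tcp_pos"]
    M=np.linalg.inv(T@np.asarray(c["tool_from_camera"]));return M[:3,:3],M[:3,3]
def cloud(c,R,t):
    v,u=np.mgrid[:400,:640];z=c["depth"]
    p=np.stack([u*z,v*z,z],-1)@np.linalg.inv(c["mtx"]).T
    return (p-t)@R
def rect(mask,P):
    "minAreaRect in world of masked cloud points"
    q=P[mask][:,:2].astype(np.float32);return cv2.minAreaRect(q),np.median(P[mask][:,2]),len(q)
def masks(img):
    h=cv2.cvtColor(img,cv2.COLOR_RGB2HSV);H,S,V=[h[...,i].astype(int) for i in range(3)]
    return dict(yellow=(H>20)&(H<32)&(S>170)&(V>120),blue=(H>105)&(H<125)&(S>150),red=((H<4)|(H>176))&(S>190)&(V>120),
      white=(S<40)&(V>150), pink=((H<12)|(H>170))&(S>40)&(S<140)&(V>120))
E
python3 - <<'E'
import numpy as np
from h import *
c=dict(np.load("top0.npz"));R,t=c["R"],c["t"];P=cloud(c,R,t);M=masks(c["img"])
roi=lambda x0,x1,y0,y1:(np.arange(640)[None]>=x0)&(np.arange(640)[None]<x1)&(np.arange(400)[:,None]>=y0)&(np.arange(400)[:,None]<y1)
Z=P[...,2]
for n,reg,z0,z1 in (("yellow",roi(300,340,155,220),50,75),("blue",roi(250,290,185,225),75,110),("red",roi(245,280,170,205),55,90),("white",roi(240,305,145,210),60,78),("pink",roi(390,440,170,220),50,75),("white",roi(390,440,170,220),50,75)):
    m=M[n]&reg; print(n,m.sum(),np.percentile(Z[m],[5,50,95]) if m.sum() else "")
    m&=(Z>z0)&(Z<z1)
    if m.sum()>3: print(rect(m,P),P[m].mean(0))
for n,reg in (("block",roi(390,440,170,220)),("bar",roi(300,340,155,220))):
    m=reg&(Z>50)&(Z<68);print(n,rect(m,P))
for n,reg in (("tile",roi(315,348,232,266)),("offcut",roi(397,415,140,160)),("slab",roi(180,225,212,262))):
    m=reg&(Z>12);print(n,rect(m,P))
E
```

```text
yellow 191 [53.84168209 61.73392051 65.03864584]
(((590.3390502929688, 46.15679168701172), (40.628334045410156, 141.21702575683594), 78.30680084228516), np.float64(61.79678723540771), 180) [583.54831799  47.57222389  61.72039461]
blue 120 [ 93.03005903  96.83565153 100.1249766 ]
(((522.6356201171875, 199.46505737304688), (15.55272102355957, 60.49984359741211), 77.08039093017578), np.float64(96.8356515300957), 120) [522.67628164 199.17249841  96.92998235]
red 39 [71.34118838 75.2892434  78.96998937]
(((589.4369506835938, 223.79541015625), (17.59921646118164, 47.0701904296875), 47.12815856933594), np.float64(75.28924340128673), 39) [583.12617264 226.63942477  75.02833174]
white 1813 [65.6923307  70.56313489 91.49290437]
(((613.843017578125, 188.08802795410156), (138.38194274902344, 160.34957885742188), 20.924171447753906), np.float64(70.29827085839129), 1531) [622.34781443 179.20659558  70.47942721]
pink 279 [51.97240444 60.32178289 63.68223183]
(((567.3024291992188, -222.46261596679688), (56.218650817871094, 75.23239135742188), 57.8864631652832), np.float64(60.45530678638668), 267) [ 
[... 293 characters left out ...]
51757812, -226.30184936523438), (56.39381790161133, 91.61701965332031), 57.93170928955078), np.float64(60.52444399176845), 606)
bar (((591.8201293945312, 53.31298828125), (55.244049072265625, 141.21702575683594), 78.30680084228516), np.float64(61.1788758897508), 657)
tile (((389.0541687011719, 22.40955924987793), (59.5574836730957, 113.68274688720703), 73.8668212890625), np.float64(20.938674702160913), 423)
offcut (((545.5629272460938, -80.26174926757812), (44.297447204589844, 489.1089172363281), 52.41729736328125), np.float64(25.815669492697605), 138)
slab (((416.097900390625, 234.9561767578125), (389.6324157714844, 99.50523376464844), 79.38046264648438), np.float64(45.73321101557145), 939)
```

Emit:
{"name": "servo_tool", "arguments": {
  "hand": [-1, -1, -1, -1, -1],
  "delta_pos": [
    [-0.5, -0.15, -0.3],
    [-1, -0.35, -0.3],
    [-1, -0.35, -0.3],
    [-1, -0.35, -0.3],
    [-1, -0.35, -0.3]
  ],
  "twist": [
    [0, 0, 0],
    [0, 0, 0],
    [0, 0, 0],
    [0, 0, 0],
    [0, 0, 0]
  ]
}}

```text
time: 0.72
tcp_pos: [395.9, 306.5, 297.7]
tcp_rot: [-180.0, -0.0, 154.6]
ft_force: [0.9, 0.0, -0.5]
width: 1.002
finger_force: 0.0
```

Emit:
{"name": "servo_tool", "arguments": {
  "hand": [-1, -1, -1, -1, -1],
  "delta_pos": [
    [-1, -0.35, -0.2],
    [-1, -0.35, -0.2],
    [-1, -0.35, -0.1],
    [-0.7, -0.25, 0],
    [0, 0, 0]
  ],
  "twist": [
    [0, 0, 0],
    [0, 0, 0],
    [0, 0, 0],
    [0, 0, 0],
    [0, 0, 0]
  ]
}}

```text
time: 1.35
tcp_pos: [535.6, 168.1, 321.4]
tcp_rot: [-179.9, -0.0, 154.4]
ft_force: [-0.3, 0.2, -0.9]
width: 1.003
finger_force: 0.0
```

Run:
```python
from cell import r, optics
import cv2,numpy as np
s=r.observe();c=optics.read_camera("wrist");np.savez("w0.npz",**c,**{k:s[k] for k in("tcp_pos","tcp_rot")})
print(s["qpos"],s["tcp_pos"],s["tcp_rot"],c["tool_from_camera"],c["mtx"])
cv2.imwrite("pics/w0.png",c["img"][:,:,::-1])
```

```text
[ 1.74314536e+01  1.69036892e+01  1.80807468e+01  9.12585315e+01
 -1.93058432e-02  4.29909089e+01] [535.64009542 168.0709183  321.40335692] [-1.79930323e+02 -4.64307561e-02  1.54440530e+02] [[-6.34295603e-04 -9.63597525e-01 -2.67356330e-01  6.66438132e+01]
 [ 9.99999688e-01 -7.37276262e-04  2.84796611e-04  7.46685082e-01]
 [-4.71544785e-04 -2.67356065e-01  9.63597692e-01 -1.51735292e+02]
 [ 0.00000000e+00  0.00000000e+00  0.00000000e+00  1.00000000e+00]] [[332.96282542   0.         314.73828645]
 [  0.         332.96282542 198.42276193]
 [  0.           0.           1.        ]]
```

View pics/w0.png

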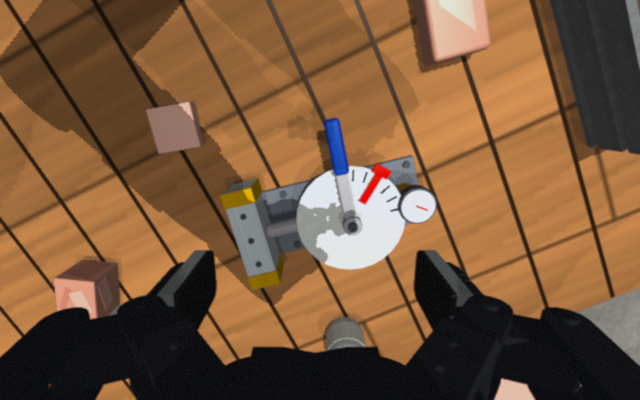

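The wrist view shows the bar at about (252,235) with yellow ends at (243,193) and (264,273). The dial axis is at (351,225), the lever grip at (336,146) and the red marker runs from (363,200) to (382,171).

```bash
cat > st.py <<'E'
import numpy as np,sys
from h import *
c=dict(np.load(sys.argv[1]));R,t=wristRt(c,c);M=masks(c["img"]);P=cloud(c,R,t)
big=lambda m:(lambda n,l,s,_:l==1+np.argmax(s[1:,4]))(*cv2.connectedComponentsWithStats(m.astype(np.uint8)))
def onplane(m,z):
    v,u=np.nonzero(m);return rayplane(np.c_[u,v],c,R,t,z)[:,:2].astype(np.float32)
ang=lambda b:[round(float(np.degrees(np.arctan2(*(b[i+1]-b[i])[::-1]))%180),1) for i in(0,1)]
def rep(n,q):
    rc=cv2.minAreaRect(q);b=cv2.boxPoints(rc);print(n,len(q),"c",np.round(rc[0],1),"sz",np.round(rc[1],1),"ang",ang(b),"mean",q.mean(0).round(1))
    return rc,q.mean(0)
Z=P[...,2]
y=M["yellow"]&(Z>54)&(Z<68)
rep("yellow",onplane(y,60))
rep("blue",onplane(big(M["blue"]&(Z>80)),96))
red=big(M["red"]);q=onplane(red,71);_,mr=rep("red",q)
ln=cv2.fitLine(q,cv2.DIST_L2,0,.01,.01).ravel();print("red dir",np.degrees(np.arctan2(ln[1],ln[0])),ln)
w=big((M["white"]|M["red"])&(Z>60)&(Z<78)&True);rep("dialmask",onplane(w,69.5))
cn=max(cv2.findContours(w.astype(np.uint8),0,1)[0],key=len);h=cv2.convexHull(onplane(w,69.5));print("circle",cv2.minEnclosingCircle(h),"ellipse",cv2.fitEllipse(h))
E
python3 st.py w0.npz
```

```text
yellow 835 c [594.7  46.1] sz [ 42.  141.1] ang [168.2, 78.2] mean [588.   47.4]
blue 800 c [526.  199.8] sz [16.4 62.5] ang [167.0, 77.0] mean [525.4 200.1]
red 341 c [590.7 221.2] sz [21.  50.1] ang [123.6, 33.6] mean [587.9 225.8]
red dir -54.996758 [ 5.7362270e-01 -8.1911963e-01  5.8793213e+02  2.2583336e+02]
dialmask 5050 c [633.1 194.1] sz [100.7 147.7] ang [130.7, 40.7] mean [634.9 193.3]
circle ((619.1839599609375, 182.11834716796875), 73.84294128417969) ellipse ((625.3742065429688, 187.61624145507812), (116.90351104736328, 145.78314208984375), 47.5685920715332)
```

Emit:
{"name": "servo_tool", "arguments": {
  "hand": [-1, -1, -1, -1, -1],
  "delta_pos": [
    [-0.68, -0.85, 0.18],
    [-0.68, -0.85, 0.18],
    [-0.68, -0.85, 0.18],
    [-0.68, -0.85, 0.18],
    [-0.68, -0.85, 0.18]
  ],
  "twist": [
    [0, 0, 0],
    [0, 0, 0],
    [0, 0, 0],
    [0, 0, 0],
    [0, 0, 0]
  ]
}}

```text
time: 2.02
tcp_pos: [596.7, -95.1, 277.3]
tcp_rot: [180.0, -0.0, 154.7]
ft_force: [0.5, -0.6, -0.7]
width: 0.998
finger_force: 0.0
```

Emit:
{"name": "servo_tool", "arguments": {
  "hand": [-1, -1, -1, -1, -1],
  "delta_pos": [
    [-0.68, -0.85, 0.18],
    [-0.68, -0.85, 0.18],
    [-0.68, -0.85, 0.18],
    [0, 0, 0],
    [0, 0, 0]
  ],
  "twist": [
    [0, 0, 0],
    [0, 0, 0],
    [0, 0, 0.7],
    [0, 0, 0.7],
    [0, 0, 0]
  ]
}}

```text
time: 2.65
tcp_pos: [634.3, -253.0, 250.0]
tcp_rot: [180.0, -0.1, 148.3]
ft_force: [-0.1, 0.2, -0.1]
width: 1.002
finger_force: 0.0
```

```bash
cat > blk.py <<'E'
from cell import r, optics
import sys
from h import *
f=sys.argv[1]
s=r.observe();c=optics.read_camera("wrist");np.savez(f+".npz",**c,**{k:s[k] for k in("tcp_pos","tcp_rot")})
cv2.imwrite(f"pics/{f}.png",c["img"][:,:,::-1])
print(s["qpos"].round(1),s["tcp_pos"].round(1),s["tcp_rot"].round(2))
R,t=wristRt(c,s);P=cloud(c,R,t);M=masks(c["img"]);Z=P[...,2]
near=(abs(P[...,0]-573)<90)&(abs(P[...,1]+226)<90)&(Z>52)&(Z<68)
for n,m in (("top",near&(M["pink"]|M["white"])),("pink",near&M["pink"]),("white",near&M["white"])):
    v,u=np.nonzero(m);q=rayplane(np.c_[u,v],c,R,t,60)[:,:2].astype(np.float32);print(n,len(q),cv2.minAreaRect(q),q.mean(0),np.median(Z[m]))
E
python3 blk.py w1
```

```text
[-21.7  30.1  28.5  88.5   0.   10. ] [ 634.3 -253.   250. ] [ 1.8000e+02 -7.0000e-02  1.4825e+02]
top 3677 ((577.8391723632812, -227.10519409179688), (55.305545806884766, 88.34025573730469), 58.220096588134766) [ 574.0291  -224.15543] 60.26271608919442
pink 2967 ((571.3440551757812, -223.08116149902344), (55.305545806884766, 73.05894470214844), 58.220096588134766) [ 569.10046 -224.35788] 60.23667693575715
white 710 ((591.6475830078125, -219.84530639648438), (25.76366424560547, 73.69702911376953), 60.78065872192383) [ 594.62506 -223.31003] 60.406268578804095
```

View pics/w1.png

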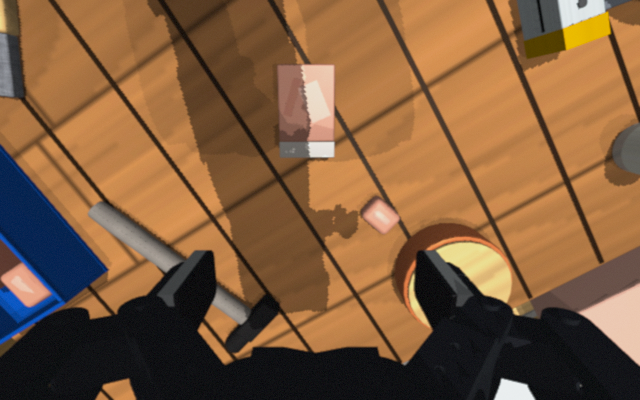

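The block is at the top centre, (278–334, 65–158), with its white end toward the gripper. The offcut at (380,215) is clear of the descent.

Emit:
{"name": "servo_tool", "arguments": {
  "hand": [-1, -1, -1, -1, -1],
  "delta_pos": [
    [0.62, -0.08, 0.4],
    [0.62, -0.08, 0.6],
    [0, 0, 0.9],
    [0, 0, 0.9],
    [0, 0, 0.5]
  ],
  "twist": [
    [0, 0, 0],
    [0, 0, 0],
    [0, 0, 0],
    [0, 0, 0],
    [0, 0, 0]
  ]
}}

```text
time: 3.32
tcp_pos: [576.5, -225.9, 84.0]
tcp_rot: [-180.0, -0.1, 148.4]
ft_force: [-0.1, -0.5, 0.8]
width: 1.004
finger_force: 0.0
```

Emit:
{"name": "servo_tool", "arguments": {
  "hand": [-1, -1, -1, -1, -1],
  "delta_pos": [
    [0, 0, 0.3],
    [0, 0, 0.3],
    [0, 0, 0.3],
    [0, 0, 0],
    [0, 0, 0]
  ],
  "twist": [
    [0, 0, 0],
    [0, 0, 0],
    [0, 0, 0],
    [0, 0, 0],
    [0, 0, 0]
  ]
}}

```text
time: 3.95
tcp_pos: [577.8, -228.2, 40.9]
tcp_rot: [180.0, 0.0, 148.2]
ft_force: [0.7, 0.1, 0.6]
width: 0.998
finger_force: 0.0
```

Emit:
{"name": "servo_tool", "arguments": {
  "hand": [1, 1, 1, 1, 1],
  "delta_pos": [
    [0, 0, 0],
    [0, 0, 0],
    [0, 0, 0],
    [0, 0, 0],
    [0, 0, 0]
  ],
  "twist": [
    [0, 0, 0],
    [0, 0, 0],
    [0, 0, 0],
    [0, 0, 0],
    [0, 0, 0]
  ],
  "squeeze": 50
}}

```text
time: 4.58
tcp_pos: [577.8, -228.2, 41.4]
tcp_rot: [180.0, 0.1, 148.2]
ft_force: [-2.0, 0.5, 6.1]
width: 0.633
finger_force: 52.6
```

Emit:
{"name": "servo_tool", "arguments": {
  "hand": [1, 1, 1, 1, 1],
  "delta_pos": [
    [0, 0, -0.3],
    [0, 0, -0.5],
    [0, 0, -0.5],
    [0, 0, -0.2],
    [0, 0, 0]
  ],
  "twist": [
    [0, 0, 0],
    [0, 0, 0],
    [0, 0, -1],
    [0, 0, -1],
    [0, 0, -1]
  ]
}}

```text
time: 5.2
tcp_pos: [577.7, -228.1, 116.8]
tcp_rot: [-180.0, 0.1, 162.1]
ft_force: [-0.2, 0.0, -8.1]
width: 0.631
finger_force: 55.6
```

Emit:
{"name": "servo_tool", "arguments": {
  "hand": [1, 1, 1, 1, 1],
  "delta_pos": [
    [0, 0, 0],
    [0, 0, 0],
    [0, 0, 0],
    [0, 0, 0],
    [0, 0, 0]
  ],
  "twist": [
    [0, 0, -1],
    [0, 0, -1],
    [0, 0, -1],
    [0, 0, -1],
    [0, 0, -1]
  ]
}}

```text
time: 5.82
tcp_pos: [577.0, -227.8, 115.5]
tcp_rot: [180.0, -0.1, -175.0]
ft_force: [0.2, 0.6, -7.0]
width: 0.636
finger_force: 55.5
```

Emit:
{"name": "servo_tool", "arguments": {
  "hand": [1, 1, 1, 1, 1],
  "delta_pos": [
    [0, 0, 0],
    [0, 0, 0],
    [0, 0, 0],
    [0, 0, 0],
    [0, 0, 0]
  ],
  "twist": [
    [0, 0, -1],
    [0, 0, -1],
    [0, 0, -1],
    [0, 0, -1],
    [0, 0, -1]
  ]
}}

```text
time: 6.45
tcp_pos: [577.0, -227.8, 115.4]
tcp_rot: [179.9, -0.1, -152.1]
ft_force: [-0.0, -0.6, -7.3]
width: 0.632
finger_force: 55.5
```

Emit:
{"name": "servo_tool", "arguments": {
  "hand": [1, 1, 1, 1, 1],
  "delta_pos": [
    [0, 0, 0],
    [0, 0, 0],
    [0, 0, 0],
    [0, 0, 0],
    [0, 0, 0]
  ],
  "twist": [
    [0, 0, -1],
    [0, 0, -1],
    [0, 0, -1],
    [0, 0, -1],
    [0, 0, -1]
  ]
}}

```text
time: 7.08
tcp_pos: [577.0, -227.8, 115.4]
tcp_rot: [179.9, -0.0, -129.1]
ft_force: [-0.0, -1.0, -8.0]
width: 0.632
finger_force: 55.5
```

Emit:
{"name": "servo_tool", "arguments": {
  "hand": [1, 1, 1, 1, 1],
  "delta_pos": [
    [0, 0, 0],
    [0, 0, 0],
    [0, 0, 0],
    [0, 0, 0],
    [0, 0, 0]
  ],
  "twist": [
    [0, 0, -1],
    [0, 0, -1],
    [0, 0, -1],
    [0, 0, -1],
    [0, 0, -1]
  ]
}}

```text
time: 7.7
tcp_pos: [577.0, -227.8, 115.5]
tcp_rot: [179.9, 0.0, -106.2]
ft_force: [0.2, 0.3, -7.7]
width: 0.631
finger_force: 55.5
```

Emit:
{"name": "servo_tool", "arguments": {
  "hand": [1, 1, 1, 1, 1],
  "delta_pos": [
    [0, 0, 0],
    [-0.7, 0.15, 0],
    [-0.9, 0.22, 0],
    [-0.9, 0.2, 0],
    [-0.8, 0.2, 0]
  ],
  "twist": [
    [0, 0, -0.96],
    [0, 0, 0],
    [0, 0, 0],
    [0, 0, 0],
    [0, 0, 0]
  ]
}}

```text
time: 8.32
tcp_pos: [573.4, -57.0, 115.6]
tcp_rot: [179.9, -0.0, -102.0]
ft_force: [0.7, -0.6, -6.5]
width: 0.632
finger_force: 55.6
```

Emit:
{"name": "servo_tool", "arguments": {
  "hand": [1, 1, 1, 1, 1],
  "delta_pos": [
    [-0.4, 0, 0.2],
    [0, 0, 0.6],
    [0, 0, 0.4],
    [0, 0, 0],
    [0, 0, 0]
  ],
  "twist": [
    [0, 0, 0],
    [0, 0, 0],
    [0, 0, 0],
    [0, 0, 0],
    [0, 0, 0]
  ]
}}

```text
time: 8.95
tcp_pos: [578.6, -39.4, 56.0]
tcp_rot: [-180.0, -0.0, -102.0]
ft_force: [0.8, -0.8, -7.2]
width: 0.635
finger_force: 55.7
```

Run:
```python
from cell import r, optics
import cv2,numpy as np
s=r.observe();c=optics.read_camera("wrist");np.savez("w2.npz",**c,**{k:s[k] for k in("tcp_pos","tcp_rot")})
print(s["qpos"].round(1),s["tcp_pos"],s["tcp_rot"])
d=optics.read_camera("side")["img"][130:330,200:460]
cv2.imwrite("pics/s2.png",cv2.resize(d,None,fx=3,fy=3,interpolation=2)[:,:,::-1])
```

```text
[ -3.9  24.7  -9.9  55.4  -0.  -81.9] [578.62077572 -39.37967871  56.01261807] [-1.79973077e+02 -8.94976695e-03 -1.01984980e+02]
```

View pics/s2.png

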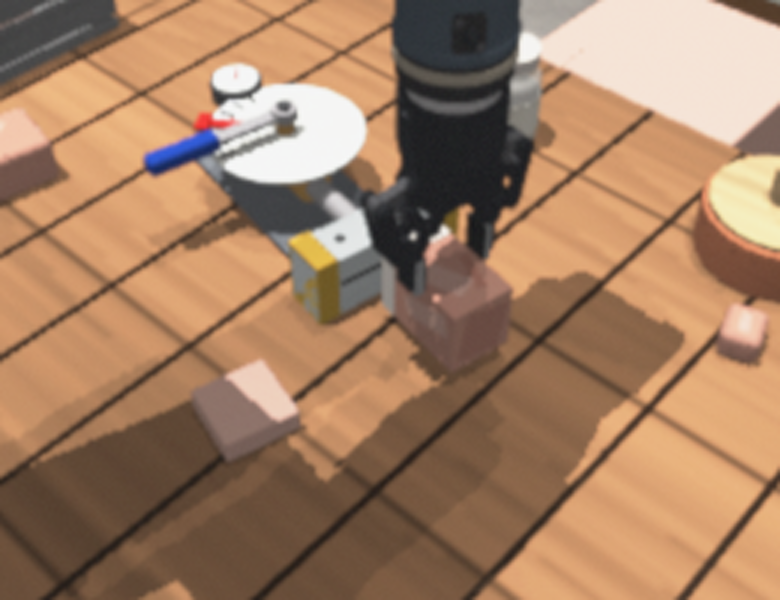

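The block, white end toward the bar, is held between the yellow ends at about (450,300), slightly lifted. Next I lower it and close the gap.

Emit:
{"name": "servo_tool", "arguments": {
  "hand": [1, 1, 1, 1, 1],
  "delta_pos": [
    [0, 0.03, 0.15],
    [0, 0, 0.13],
    [-0.1, 0, 0],
    [-0.1, 0, 0],
    [0, 0, 0]
  ],
  "twist": [
    [0, 0, 0],
    [0, 0, 0],
    [0, 0, 0],
    [0, 0, 0],
    [0, 0, 0]
  ]
}}

```text
time: 9.68
tcp_pos: [579.1, -28.5, 41.6]
tcp_rot: [-180.0, 0.0, -101.9]
ft_force: [0.3, -0.5, -2.1]
width: 0.632
finger_force: 56.3
```

Emit:
{"name": "servo_tool", "arguments": {
  "hand": [1, 1, 1, 1, 1],
  "delta_pos": [
    [-0.06, 0, 0],
    [-0.06, 0, 0],
    [0, 0, 0],
    [0, 0, 0],
    [0, 0, 0]
  ],
  "twist": [
    [0, 0, 0],
    [0, 0, 0],
    [0, 0, 0],
    [0, 0, 0],
    [0, 0, 0]
  ]
}}

```text
time: 10.3
tcp_pos: [580.1, -23.0, 41.5]
tcp_rot: [-180.0, 0.0, -102.0]
ft_force: [-0.5, -2.2, -0.2]
width: 0.629
finger_force: 56.5
```

Emit:
{"name": "servo_tool", "arguments": {
  "hand": [1, 1, 1, 1, 1],
  "delta_pos": [
    [-0.04, 0, 0],
    [-0.04, 0, 0],
    [0, 0, 0],
    [0, 0, 0],
    [0, 0, 0]
  ],
  "twist": [
    [0, 0, 0],
    [0, 0, 0],
    [0, 0, 0],
    [0, 0, 0],
    [0, 0, 0]
  ]
}}

```text
time: 10.92
tcp_pos: [580.8, -19.4, 41.5]
tcp_rot: [-180.0, -0.0, -102.0]
ft_force: [-1.9, -5.2, 1.3]
width: 0.631
finger_force: 56.6
```

Emit:
{"name": "servo_tool", "arguments": {
  "hand": [1, 1, 1, 1, 1],
  "delta_pos": [
    [-0.03, 0, 0],
    [0, 0, 0],
    [0, 0, 0],
    [0, 0, 0],
    [0, 0, 0]
  ],
  "twist": [
    [0, 0, 0],
    [0, 0, 0],
    [0, 0, 0],
    [0, 0, 0],
    [0, 0, 0]
  ]
}}

```text
time: 11.55
tcp_pos: [581.1, -18.1, 41.5]
tcp_rot: [-180.0, -0.0, -102.0]
ft_force: [-2.2, -5.4, 1.2]
width: 0.634
finger_force: 56.7
```

Emit:
{"name": "servo_tool", "arguments": {
  "hand": [1, 1, 1, 1, 1],
  "delta_pos": [
    [-0.03, 0, 0],
    [0, 0, 0],
    [0, 0, 0],
    [0, 0, 0],
    [0, 0, 0]
  ],
  "twist": [
    [0, 0, 0],
    [0, 0, 0],
    [0, 0, 0],
    [0, 0, 0],
    [0, 0, 0]
  ]
}}

```text
time: 12.18
tcp_pos: [581.3, -17.3, 41.5]
tcp_rot: [-180.0, -0.1, -102.0]
ft_force: [-1.9, -8.9, 1.9]
width: 0.632
finger_force: 56.7
```

Emit:
{"name": "servo_tool", "arguments": {
  "hand": [1, 1, 1, 1, 1],
  "delta_pos": [
    [-0.03, 0, 0],
    [0, 0, 0],
    [0, 0, 0],
    [0, 0, 0],
    [0, 0, 0]
  ],
  "twist": [
    [0, 0, 0],
    [0, 0, 0],
    [0, 0, 0],
    [0, 0, 0],
    [0, 0, 0]
  ]
}}

```text
time: 12.8
tcp_pos: [581.3, -17.3, 41.5]
tcp_rot: [-180.0, -0.3, -102.0]
ft_force: [-3.4, -15.3, 2.7]
width: 0.636
finger_force: 56.8
```

```bash
python3 -c "
from cell import r
s=r.observe();print(s['wrist_torque'],s['ft_force'],s['tcp_rot'])"
```

```text
[-3.17310169  0.72913994  0.30364215] [ -3.39506662 -15.34376627   2.74944968] [-179.98150249   -0.27463453 -102.04485261]
```

Emit:
{"name": "servo_tool", "arguments": {
  "hand": [1, 1, 1, 1, 1],
  "delta_pos": [
    [0, 0, 0],
    [0, 0, 0],
    [0, 0, 0],
    [0, 0, 0],
    [0, 0, 0]
  ],
  "twist": [
    [0, 0, -0.08],
    [0, 0, 0],
    [0, 0, 0],
    [0, 0, 0],
    [0, 0, 0]
  ]
}}

```text
time: 13.42
tcp_pos: [581.4, -17.3, 41.5]
tcp_rot: [-180.0, -0.3, -101.7]
ft_force: [-2.1, -15.8, 2.0]
width: 0.633
finger_force: 56.7
```

```bash
python3 -c "
from cell import r
s=r.observe();print(s['wrist_torque'],s['ft_force'],s['tcp_rot'])"
```

```text
[-3.11879776  0.70929856 -0.24627709] [ -2.12320714 -15.79166107   2.04933246] [-179.97877409   -0.26482688 -101.71818394]
```

Emit:
{"name": "servo_tool", "arguments": {
  "hand": [-1, -1, -1, -1, -1],
  "delta_pos": [
    [0, 0, 0],
    [0, 0, 0],
    [0, 0, 0],
    [0, 0, 0],
    [0, 0, 0]
  ],
  "twist": [
    [0, 0, 0],
    [0, 0, 0],
    [0, 0, 0],
    [0, 0, 0],
    [0, 0, 0]
  ]
}}

```text
time: 14.05
tcp_pos: [581.8, -14.6, 41.4]
tcp_rot: [180.0, 0.0, -101.6]
ft_force: [-0.2, -0.5, 0.1]
width: 1.0
finger_force: 0.0
```

Emit:
{"name": "servo_tool", "arguments": {
  "hand": [-1, -1, -1, -1, -1],
  "delta_pos": [
    [0, 0, -0.2],
    [0, 0, -0.6],
    [0, 0, -1],
    [0, 0, -1],
    [0, 0, -1]
  ],
  "twist": [
    [0, 0, 0],
    [0, 0, 0],
    [0, 0, 0],
    [0, 0, 0],
    [0, 0, 0]
  ]
}}

```text
time: 14.68
tcp_pos: [581.6, -14.7, 234.0]
tcp_rot: [-179.9, 0.0, -101.6]
ft_force: [0.8, 0.1, -0.1]
width: 1.002
finger_force: 0.0
```

Emit:
{"name": "servo_tool", "arguments": {
  "hand": [-1, -1, -1, -1, -1],
  "delta_pos": [
    [-0.8, 0, -1],
    [-1, 0, 0],
    [-1, 0, 0],
    [-1, 0, 0],
    [0, 0, 0]
  ],
  "twist": [
    [0, 0, 0],
    [0, 0, 0],
    [0, 0, 0],
    [0, 0, 0],
    [0, 0, 0]
  ]
}}

```text
time: 15.3
tcp_pos: [619.8, 173.7, 280.0]
tcp_rot: [180.0, 0.0, -101.4]
ft_force: [0.7, -0.6, -0.5]
width: 0.998
finger_force: 0.0
```

```bash
python3 - <<'E'
from cell import r, optics
import cv2,numpy as np
s=r.observe();c=optics.read_camera("wrist");np.savez("w3.npz",**c,**{k:s[k] for k in("tcp_pos","tcp_rot")})
print(s["qpos"].round(1),s["tcp_pos"],s["tcp_rot"])
cv2.imwrite("pics/w3.png",c["img"][:,:,::-1])
E
python3 st.py w3.npz
```

```text
[ 15.6  25.6  25.4  89.8   0.  -63. ] [619.8408442  173.74534103 280.04333999] [ 1.79981067e+02  2.55150891e-02 -1.01375909e+02]
yellow 1419 c [594.8  45.4] sz [ 41.3 140.1] ang [167.7, 77.7] mean [603.4  41.8]
blue 969 c [527.7 198.2] sz [17.3 62.3] ang [166.4, 76.4] mean [527.8 198.2]
red 401 c [589.9 220.8] sz [20.3 51.5] ang [122.9, 32.9] mean [588.  225.2]
red dir -54.78291 [ 5.7667601e-01 -8.1697297e-01  5.8797656e+02  2.2520201e+02]
dialmask 8308 c [622.4 176.2] sz [136.  137.2] ang [166.8, 76.8] mean [622.4 183. ]
circle ((618.2640380859375, 181.97421264648438), 74.28132629394531) ellipse ((620.7481689453125, 180.3257293701172), (137.21084594726562, 147.90362548828125), 29.556453704833984)
```

View pics/w3.png

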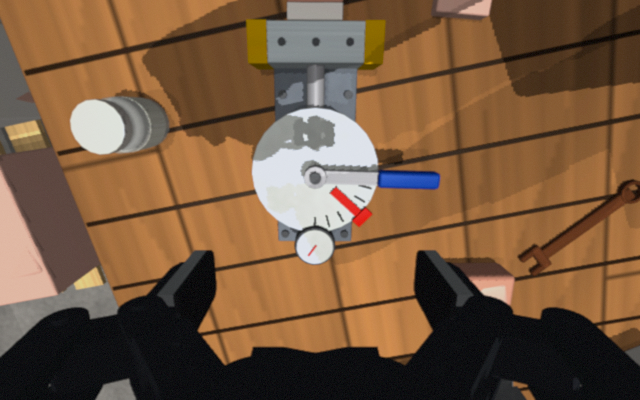

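The wrist view shows the block's end meeting the bar face squarely at (316,10), with the gripper clear. The dial centre is at (315,177), the lever grip at (410,180) and the marker head at (363,215). Next I turn the tool to straddle the lever.

Emit:
{"name": "servo_tool", "arguments": {
  "hand": [0, 0, 0, 0, 0],
  "delta_pos": [
    [0, 0, 0],
    [0, 0, 0],
    [0, 0, 0],
    [0, 0, 0],
    [0, 0, 0]
  ],
  "twist": [
    [0, 0, 1],
    [0, 0, 1],
    [0, 0, 1],
    [0, 0, 1],
    [0, 0, 1]
  ]
}}

```text
time: 15.98
tcp_pos: [619.6, 169.0, 281.0]
tcp_rot: [-180.0, 0.0, -124.7]
ft_force: [-0.1, 0.0, -1.0]
width: 0.5
finger_force: 0.0
```

Emit:
{"name": "servo_tool", "arguments": {
  "hand": [0, 0, 0, 0, 0],
  "delta_pos": [
    [0, 0, 0],
    [0, 0, 0],
    [0, 0, 0],
    [0, 0, 0],
    [0, 0, 0]
  ],
  "twist": [
    [0, 0, 1],
    [0, 0, 1],
    [0, 0, 1],
    [0, 0, 1],
    [0, 0, 1]
  ]
}}

```text
time: 16.6
tcp_pos: [619.6, 168.9, 281.0]
tcp_rot: [-180.0, 0.0, -147.7]
ft_force: [-0.7, -0.6, -0.4]
width: 0.499
finger_force: 0.0
```

Emit:
{"name": "servo_tool", "arguments": {
  "hand": [0, 0, 0, 0, 0],
  "delta_pos": [
    [0, 0, 0],
    [0, 0, 0],
    [0, 0, 0],
    [0, 0, 0],
    [0, 0, 0]
  ],
  "twist": [
    [0, 0, 1],
    [0, 0, 1],
    [0, 0, 1],
    [0, 0, 1],
    [0, 0, 1]
  ]
}}

```text
time: 17.23
tcp_pos: [619.6, 168.9, 281.0]
tcp_rot: [-180.0, 0.0, -170.6]
ft_force: [-0.1, -0.3, -0.2]
width: 0.502
finger_force: 0.0
```

Emit:
{"name": "servo_tool", "arguments": {
  "hand": [0, 0, 0, 0, 0],
  "delta_pos": [
    [0, 0, 0],
    [0, 0, 0],
    [0, 0, 0],
    [0, 0, 0],
    [0, 0, 0]
  ],
  "twist": [
    [0, 0, 1],
    [0, 0, 1],
    [0, 0, 1],
    [0, 0, 1],
    [0, 0, 0.9]
  ]
}}

```text
time: 17.85
tcp_pos: [619.6, 168.9, 281.0]
tcp_rot: [-180.0, 0.0, 167.0]
ft_force: [-0.5, 0.2, 0.3]
width: 0.501
finger_force: 0.0
```

Emit:
{"name": "servo_tool", "arguments": {
  "hand": [0, 0, 0, 0, 0],
  "delta_pos": [
    [0.65, 0.03, 0.4],
    [0.65, 0.03, 0.5],
    [0.65, 0.02, 0.5],
    [0, 0, 0.5],
    [0, 0, 0]
  ],
  "twist": [
    [0, 0, 0],
    [0, 0, 0],
    [0, 0, 0],
    [0, 0, 0],
    [0, 0, 0]
  ]
}}

```text
time: 18.48
tcp_pos: [524.4, 194.6, 184.6]
tcp_rot: [-179.9, -0.1, 167.1]
ft_force: [1.1, 0.0, 0.5]
width: 0.502
finger_force: 0.0
```

Run:
```python
from cell import r, optics
from h import *
s=r.observe();c=optics.read_camera("wrist")
print(s["qpos"].round(1),s["tcp_pos"],s["tcp_rot"],s["width"])
cv2.imwrite("pics/w4.png",c["img"][:,:,::-1])
R,t=wristRt(c,s);m=masks(c["img"])["blue"];v,u=np.nonzero(m)
q=rayplane(np.c_[u,v],c,R,t,96)[:,:2].astype(np.float32);rc=cv2.minAreaRect(q);print(rc)
T=Ro.from_euler("xyz",s["tcp_rot"],degrees=True).as_matrix()
print(T.T@(np.r_[rc[0],94]-s["tcp_pos"]))
```

```text
[20.4 17.9 -0.3 71.9 -0.  33.2] [524.40105387 194.62281212 184.64991092] [-1.79913960e+02 -1.02709438e-01  1.67136301e+02] 0.5020965278650402
((590.3815307617188, 155.39016723632812), (451.2962341308594, 207.27708435058594), 79.817138671875)
[-73.22137282 -23.42264714  90.55407373]
```

View pics/w4.png

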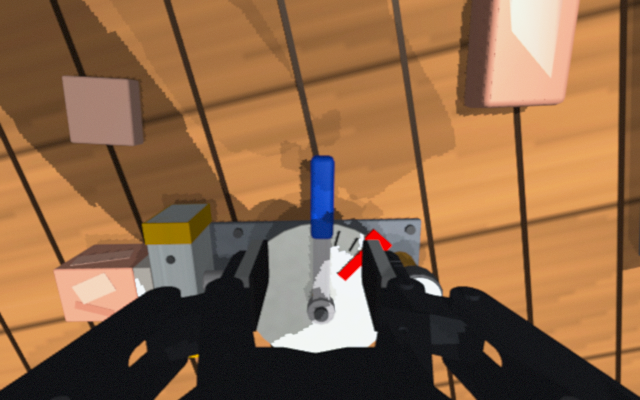

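The lever grip is at (322,195), aligned with the tool and about 4 mm toward +y. The block's white end still touches the bar at (150,270).

Emit:
{"name": "servo_tool", "arguments": {
  "hand": [0, 0, 0, 0, 0],
  "delta_pos": [
    [0, 0.08, 0.4],
    [0, 0, 0.6],
    [0, 0, 0.5],
    [0, 0, 0.31],
    [0, 0, 0]
  ],
  "twist": [
    [0, 0, 0],
    [0, 0, 0],
    [0, 0, 0],
    [0, 0, 0],
    [0, 0, 0]
  ]
}}

```text
time: 19.15
tcp_pos: [526.6, 199.5, 94.6]
tcp_rot: [-180.0, -0.0, 167.2]
ft_force: [0.7, -0.1, 0.4]
width: 0.494
finger_force: 0.0
```

Emit:
{"name": "servo_tool", "arguments": {
  "hand": [1, 1, 1, 1, 1],
  "delta_pos": [
    [0, 0, 0],
    [0, 0, 0],
    [0, 0, 0],
    [0, 0, 0],
    [0, 0, 0]
  ],
  "twist": [
    [0, 0, 0],
    [0, 0, 0],
    [0, 0, 0],
    [0, 0, 0],
    [0, 0, 0]
  ],
  "squeeze": 20
}}

```text
time: 19.77
tcp_pos: [526.5, 199.9, 94.8]
tcp_rot: [-180.0, 0.0, 167.2]
ft_force: [0.7, -0.4, 0.4]
width: 0.0
finger_force: 0.0
```

Run:
```python
from cell import r, optics
from h import *
s=r.observe();c=optics.read_camera("wrist")
print(s["tcp_pos"],s["tcp_rot"],s["width"],s["ft_force"])
d=optics.read_camera("side")["img"][120:270,230:390]
cv2.imwrite("pics/w5.png",np.vstack([cv2.resize(c["img"][150:],(480,188)),cv2.resize(d,(400,375),interpolation=2)[:, :].copy() if 0 else cv2.copyMakeBorder(cv2.resize(d,(400,375),interpolation=2),0,0,0,80,0)])[:,:,::-1])
```

```text
[526.47770086 199.88590213  94.78015444] [-1.79997395e+02  2.21165327e-03  1.67194698e+02] 1.3128428035542273e-05 [ 0.66692481 -0.40173164  0.37850371]
```

View pics/w5.png

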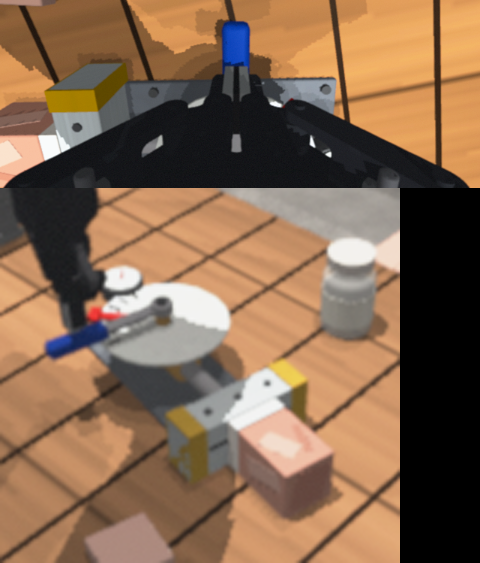

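The crop shows the fingers next to the lever grip but shut with no force, so I'll check the heights by depth.

Run:
```python
from cell import r, optics
from h import *
s=r.observe();c=optics.read_camera("side");P=cloud(c,c["R"],c["t"]);M=masks(c["img"])
m=M["blue"]&(P[...,2]>70)&(abs(P[...,0]-526)<100)&(abs(P[...,1]-200)<100)
q=P[m];print("blue",m.sum(),cv2.minAreaRect(q[:,:2].astype(np.float32)),np.percentile(q[:,2],[2,50,98]),q.mean(0))
dark=(c["img"].max(-1)<75)&(abs(P[...,0]-526)<50)&(abs(P[...,1]-200)<50)&(P[...,2]>60)
q=P[dark];o=np.argsort(q[:,2])[:25];print("fingers low",q[o].round(0)[::3])
w=optics.read_camera("wrist");R,t=wristRt(w,s);Q=cloud(w,R,t);m=masks(w["img"])["blue"]&(Q[...,2]>70)&(Q[...,2]<120)&(abs(Q[...,0]-526)<100)
q=Q[m];print("wblue",m.sum(),q.mean(0),q.min(0),q.max(0))
m=(w["img"].max(-1)<75)&(Q[...,2]<140)&(abs(Q[...,0]-526)<60)&(abs(Q[...,1]-200)<60)&(Q[...,2]>60);q=Q[m];o=np.argsort(q[:,2])[:30];print(q[o].round(0)[::4])
```

```text
blue 129 ((522.4321899414062, 197.22926330566406), (12.364982604980469, 60.888668060302734), 79.86064910888672) [86.22297314 94.23725534 98.15141394] [521.99871199 195.87615037  93.33999715]
fingers low [[533. 202.  97.]
 [529. 196. 106.]
 [520. 196. 108.]
 [523. 191. 112.]
 [518. 192. 114.]
 [518. 196. 115.]
 [526. 190. 117.]
 [523. 189. 119.]
 [518. 198. 120.]]
wblue 2063 [507.68795061 204.27323958  95.47401505] [493.88683206 191.69066033  84.28467639] [526.5009905  214.57414439 108.2362822 ]
[[552. 171.  68.]
 [497. 198.  87.]
 [525. 191.  92.]
 [522. 192.  92.]
 [517. 193.  93.]
 [517. 193.  93.]
 [520. 193.  94.]
 [517. 201. 107.]]
```

Run:
```python
from cell import r, optics
from h import *
print(r.tip_reach)
s=r.observe();c=optics.read_camera("side");P=cloud(c,c["R"],c["t"])
# column through TCP: project axis points and report pixel, image depth vs expected
for z in range(66,150,6):
    X=c["R"]@np.r_[s["tcp_pos"][:2],z]+c["t"];u=c["mtx"]@X;u=(u/u[2])[:2].round().astype(int)
    print(z,u,X[2].round(),c["depth"][u[1],u[0]].round(),c["img"][u[1],u[0]],P[u[1],u[0]].round())
```

```text
25.0
66 [262 187] 946.0 1047.0 [221 164 116] [572. 266.   3.]
72 [262 186] 942.0 1057.0 [221 164 116] [578. 274.  -1.]
78 [261 184] 938.0 928.0 [98 79 88] [521. 194.  84.]
84 [261 182] 934.0 925.0 [25 39 84] [522. 194.  90.]
90 [261 180] 930.0 923.0 [26 40 84] [523. 195.  94.]
96 [261 178] 926.0 929.0 [31 44 84] [529. 201.  94.]
102 [260 176] 922.0 918.0 [58 59 62] [524. 197. 105.]
108 [260 174] 918.0 904.0 [30 31 33] [520. 190. 117.]
114 [260 172] 914.0 898.0 [30 31 31] [520. 189. 124.]
120 [259 170] 910.0 894.0 [32 34 34] [519. 190. 130.]
126 [259 168] 906.0 890.0 [30 31 33] [519. 189. 136.]
132 [259 166] 902.0 861.0 [28 32 34] [508. 171. 156.]
138 [258 164] 898.0 860.0 [35 37 38] [508. 174. 161.]
144 [258 162] 894.0 854.0 [29 30 32] [507. 172. 168.]
```

Run:
```python
from cell import r, optics
from h import *
def tool(c):
    v,u=np.mgrid[:400,:640];z=c["depth"];p=np.stack([u*z,v*z,z],-1)@np.linalg.inv(c["mtx"]).T;T=c["tool_from_camera"];return p@T[:3,:3].T+T[:3,3]
for n in ("w1.npz","w3.npz","w2.npz",None):
    c=dict(np.load(n)) if n else optics.read_camera("wrist")
    q=tool(c);m=(c["depth"]>0)&(q[...,2]<60)&(abs(q[...,0])<30)&(abs(q[...,1])<80)&(c["img"].max(-1)<110)
    a=q[m];o=np.argsort(-a[:,2])[:200];print(n,a[o[::20]].round(0).tolist())
```

```text
w1.npz [[2.0, -42.0, -22.0], [7.0, 44.0, -23.0], [-2.0, -42.0, -23.0], [3.0, -42.0, -24.0], [0.0, 43.0, -24.0], [-8.0, -42.0, -25.0], [5.0, -42.0, -25.0], [-6.0, 43.0, -25.0], [10.0, 43.0, -25.0], [-1.0, 44.0, -26.0]]
w3.npz [[2.0, -44.0, -22.0], [-2.0, -44.0, -23.0], [6.0, -44.0, -23.0], [-8.0, -44.0, -24.0], [-9.0, -44.0, -24.0], [-8.0, 41.0, -24.0], [4.0, -44.0, -25.0], [-3.0, -44.0, -25.0], [4.0, -44.0, -25.0], [3.0, -44.0, -25.0]]
w2.npz [[-3.0, -49.0, 58.0], [18.0, -54.0, 57.0], [6.0, -51.0, 57.0], [12.0, -51.0, 56.0], [-6.0, -52.0, 56.0], [-27.0, 75.0, 56.0], [-6.0, -51.0, 56.0], [0.0, -47.0, 56.0], [22.0, -56.0, 56.0], [1.0, -48.0, 56.0]]
None [[28.0, -9.0, 10.0], [21.0, -8.0, 2.0], [7.0, 9.0, 2.0], [-1.0, -9.0, 1.0], [18.0, 9.0, 1.0], [0.0, -8.0, 1.0], [4.0, -8.0, -0.0], [4.0, -7.0, -1.0], [7.0, -7.0, -1.0], [6.0, -6.0, -1.0]]
```

The fingertips actually sit near the TCP height, about 25 mm short of the stated reach, so they closed just above the lever. I'll reopen, go 25 mm lower and grip again.

Emit:
{"name": "servo_tool", "arguments": {
  "hand": [0, 0, 0, 0, 0],
  "delta_pos": [
    [0, 0, 0],
    [0, 0, 0],
    [0, 0, 0.15],
    [0, 0, 0.2],
    [0, 0, 0.15]
  ],
  "twist": [
    [0, 0, 0],
    [0, 0, 0],
    [0, 0, 0],
    [0, 0, 0],
    [0, 0, 0]
  ]
}}

```text
time: 20.7
tcp_pos: [526.1, 199.7, 68.6]
tcp_rot: [-180.0, -0.0, 167.2]
ft_force: [-0.1, -0.0, 0.8]
width: 0.5
finger_force: 0.0
```

Emit:
{"name": "servo_tool", "arguments": {
  "hand": [1, 1, 1, 1, 1],
  "delta_pos": [
    [0, 0, 0],
    [0, 0, 0],
    [0, 0, 0],
    [0, 0, 0],
    [0, 0, 0]
  ],
  "twist": [
    [0, 0, 0],
    [0, 0, 0],
    [0, 0, 0],
    [0, 0, 0],
    [0, 0, 0]
  ],
  "squeeze": 20
}}

```text
time: 21.32
tcp_pos: [526.2, 199.7, 69.4]
tcp_rot: [-180.0, -0.0, 167.2]
ft_force: [-0.8, 0.4, -7.6]
width: 0.201
finger_force: 24.4
```

Emit:
{"name": "servo_tool", "arguments": {
  "hand": [1, 1, 1, 1, 1],
  "delta_pos": [
    [-0.002, 0.08, 0],
    [-0.006, 0.158, 0],
    [-0.006, 0.158, 0],
    [-0.006, 0.158, 0],
    [0, 0, 0]
  ],
  "twist": [
    [0, 0, 0.5],
    [0, 0, 1],
    [0, 0, 1],
    [0, 0, 1],
    [0, 0, 0]
  ]
}}

```text
time: 21.95
tcp_pos: [536.3, 225.6, 69.4]
tcp_rot: [-180.0, 0.0, 151.2]
ft_force: [1.2, -2.0, -6.1]
width: 0.203
finger_force: 25.6
```

Emit:
{"name": "servo_tool", "arguments": {
  "hand": [1, 1, 1, 1, 1],
  "delta_pos": [
    [-0.006, 0.158, 0],
    [-0.006, 0.158, 0],
    [-0.006, 0.158, 0],
    [-0.006, 0.158, 0],
    [-0.006, 0.158, 0]
  ],
  "twist": [
    [0, 0, 1],
    [0, 0, 1],
    [0, 0, 1],
    [0, 0, 1],
    [0, 0, 1]
  ]
}}

```text
time: 22.58
tcp_pos: [561.1, 254.3, 69.4]
tcp_rot: [-179.9, 0.1, 128.2]
ft_force: [-0.9, -7.5, -5.2]
width: 0.205
finger_force: 24.7
```

Emit:
{"name": "servo_tool", "arguments": {
  "hand": [1, 1, 1, 1, 1],
  "delta_pos": [
    [-0.003, 0.09, 0],
    [0, 0, 0],
    [0, 0, 0],
    [0, 0, 0],
    [0, 0, 0]
  ],
  "twist": [
    [0, 0, 0.55],
    [0, 0, 0],
    [0, 0, 0],
    [0, 0, 0],
    [0, 0, 0]
  ]
}}

```text
time: 23.2
tcp_pos: [565.1, 257.1, 69.4]
tcp_rot: [-179.9, 0.1, 125.8]
ft_force: [0.2, -5.4, -7.0]
width: 0.207
finger_force: 25.8
```

Emit:
{"name": "servo_tool", "arguments": {
  "hand": [0.1, 0.1, 0.1, 0.1, 0.1],
  "delta_pos": [
    [0, 0, 0],
    [0, 0, 0],
    [0, 0, 0],
    [0, 0, -0.2],
    [0, 0, -0.5]
  ],
  "twist": [
    [0, 0, 0],
    [0, 0, 0],
    [0, 0, 0],
    [0, 0, 0],
    [0, 0, 0]
  ]
}}

```text
time: 23.82
tcp_pos: [564.7, 258.2, 104.7]
tcp_rot: [-179.9, -0.0, 125.7]
ft_force: [-0.1, -0.4, -0.3]
width: 0.449
finger_force: 0.0
```

Emit:
{"name": "servo_tool", "arguments": {
  "hand": [0, -0.5, -1, -1, -1],
  "delta_pos": [
    [0, 0, -1],
    [-0.5, 0, -1],
    [-1, 0, -0.8],
    [-0.5, 0, -0.8],
    [0, 0, 0]
  ],
  "twist": [
    [0, 0, 0],
    [0, 0, 0],
    [0, 0, 0],
    [0, 0, 0],
    [0, 0, 0]
  ]
}}

```text
time: 24.45
tcp_pos: [625.0, 176.9, 287.7]
tcp_rot: [179.7, 0.1, 125.6]
ft_force: [-0.3, -0.1, -0.8]
width: 1.002
finger_force: 0.0
```

```bash
python3 - <<'E'
from cell import r, optics
import cv2,numpy as np
s=r.observe();c=optics.read_camera("wrist");np.savez("w6.npz",**c,**{k:s[k] for k in("tcp_pos","tcp_rot")})
print(s["time"],s["tcp_pos"],s["tcp_rot"])
d=optics.read_camera("top");np.savez("top6.npz",**d);e=d["img"][130:240,225:385]
cv2.imwrite("pics/w6.png",np.vstack([c["img"][:330],cv2.copyMakeBorder(cv2.resize(e,None,fx=2.4,fy=2.4,interpolation=2),0,0,0,256,0)])[:,:,::-1])
E
python3 st.py w6.npz
python3 - <<'E'
from h import *
c=dict(np.load("w6.npz"));R,t=wristRt(c,c);P=cloud(c,R,t);print()
d=dict(np.load("top6.npz"));P=cloud(d,d["R"],d["t"]);M=masks(d["img"]);Z=P[...,2]
box=lambda x0,x1,y0,y1:(P[...,0]>x0)&(P[...,0]<x1)&(P[...,1]>y0)&(P[...,1]<y1)
for n,m in(("yellow",M["yellow"]&box(480,700,-10,110)&(Z>50)&(Z<75)),("blocktop",box(500,650,-90,20)&(Z>50)&(Z<70)&~M["yellow"])):print(n,rect(m,P))
E
```

```text
24.45 [625.00504091 176.89356139 287.67091166] [1.79665206e+02 1.36629184e-01 1.25583095e+02]
yellow 815 c [594.7  45.5] sz [ 40.8 139.4] ang [168.3, 78.3] mean [599.   42.1]
blue 1152 c [566.1 257.7] sz [16.1 62.5] ang [125.0, 35.0] mean [565.2 258.7]
red 10 c [570.8 232.1] sz [0.  9.1] ang [124.9, 90.0] mean [570.8 232.1]
red dir -55.094162 [  0.5722294  -0.8200936 570.84033   232.12013  ]
dialmask 9756 c [618.6 182.2] sz [138.4 125.7] ang [125.6, 35.6] mean [619.4 179.4]
circle ((621.6853637695312, 177.95733642578125), 69.71955871582031) ellipse ((620.95166015625, 179.12510681152344), (134.8249969482422, 139.64002990722656), 113.18386840820312)

yellow (((594.8475341796875, 45.22492218017578), (40.19243240356445, 132.5394287109375), 78.49483489990234), np.float64(61.96279467243091), 91)
blocktop (((594.6497802734375, -19.719554901123047), (93.09686279296875, 91.50606536865234), 78.86347198486328), np.float64(60.8882393038447), 568)
```

View pics/w6.png

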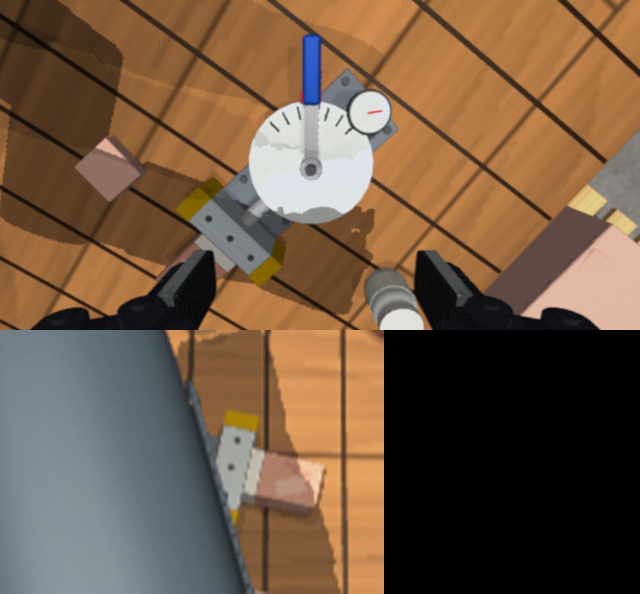

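The lever now covers the marker: blue grip at (312,70), with a red head edge just showing at (303,97). The block is against the bar. One last close look at the block's fit.

Emit:
{"name": "servo_tool", "arguments": {
  "hand": [-1, -1, -1, -1, -1],
  "delta_pos": [
    [-0.6, -0.5, 0],
    [-1, -0.7, 0],
    [-1, -0.7, 0],
    [-0.8, -0.6, 0],
    [-0.6, -0.5, 0]
  ],
  "twist": [
    [0, 0, 0],
    [0, 0, 0],
    [0, 0, 0],
    [0, 0, 0],
    [0, 0, 0]
  ]
}}

```text
time: 25.18
tcp_pos: [616.9, -72.8, 282.6]
tcp_rot: [-179.9, -0.1, 125.7]
ft_force: [0.6, -0.0, -0.0]
width: 1.001
finger_force: 0.0
```

Emit:
{"name": "servo_tool", "arguments": {
  "hand": [-1, -1, -1, -1, -1],
  "delta_pos": [
    [0, 0, 0],
    [0, 0, 0],
    [0, 0, 0],
    [0, 0, 0],
    [0, 0, 0]
  ],
  "twist": [
    [0, 0, 0],
    [0, 0, 0],
    [0, 0, 0],
    [0, 0, 0],
    [0, 0, 0]
  ]
}}

```text
time: 25.8
tcp_pos: [617.9, -71.1, 283.7]
tcp_rot: [-180.0, 0.0, 125.8]
ft_force: [-0.0, 0.4, 1.4]
width: 1.001
finger_force: 0.0
```

Run:
```python
from cell import r, optics
from h import *
s=r.observe();c=optics.read_camera("wrist");print(s["time"],s["tcp_pos"])
R,t=wristRt(c,s);P=cloud(c,R,t);M=masks(c["img"]);Z=P[...,2];d=P[...,:2]-[590.6,26.5]
a=np.radians(-11.8);sx=d@[np.cos(a),np.sin(a)];sy=d@[-np.sin(a),np.cos(a)]
m=(Z>52)&(Z<68)&(abs(sx)<60)&(sy<-14)&(sy>-110)&M["pink"]
def op(m,z):
    v,u=np.nonzero(m);return rayplane(np.c_[u,v],c,R,t,z)[:,:2].astype(np.float32)
for n,mm in (("pinktop",m),("yellow",M["yellow"]&(Z>54)&(Z<68))):
    rc=cv2.minAreaRect(op(mm,60));print(n,rc)
full=(Z>52)&(Z<68)&(abs(sx)<45)&(sy<30)&(sy>-110)
# depth gap along strips at block/bar joint: lowest height per sy bin
for k in (-22,-10,0,10,22):
    b=(abs(sx-k)<4);print(k,[int(Z[b&(abs(sy-y)<.8)].min()) if (b&(abs(sy-y)<.8)).any() else None for y in np.arange(-8,9,1.5)])
dx=optics.read_camera("top")["img"][150:230,230:350]
cr=c["img"][:300]
cv2.imwrite("pics/w7.png",np.vstack([cr,cv2.copyMakeBorder(cv2.resize(dx,None,fx=3.7,fy=3.7,interpolation=2),0,0,0,196,0)])[:,:,::-1])
```

```text
25.8 [617.92356288 -71.13068792 283.73402702]
pinktop ((580.6991577148438, -26.16571807861328), (74.52729797363281, 55.68075942993164), 78.1849136352539)
yellow ((594.6848754882812, 45.67264938354492), (41.512611389160156, 140.42697143554688), 78.30848693847656)
-22 [58, 58, 59, 58, 58, 55, 59, 58, 59, 59, 59, 59]
-10 [58, 58, 58, 59, 58, 53, 58, 58, 58, 58, 59, 59]
0 [58, 58, 58, 58, 59, 55, 59, 59, 59, 58, 58, 58]
10 [59, 60, 57, 59, 57, 54, 58, 58, 59, 59, 58, 59]
22 [58, 58, 58, 58, 59, 54, 58, 58, 59, 58, 59, 59]
```

View pics/w7.png

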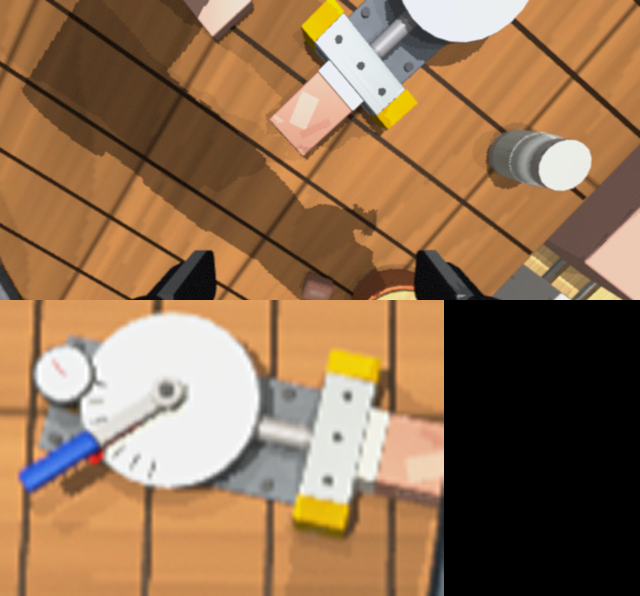

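The wrist view shows the block's white end flush with the bar face at (345,85), parallel within 0.2° and between the yellow ends. The top crop shows the lever over the marker. The red that still shows fits camera parallax, since lever and marker both measure about 125°.

```bash
python3 -c "
from cell import r
print(r.hand_in())"
```

```text
the job is handed in; nothing more can be done
None
```

I handed the job in: the block's white end is flush against the air bar between its yellow ends (parallel within about 0.2°), the lever is open in line with the red marker (both measured at about 125°), and the arm never went near the slab, tile or offcut; no verdict came back.

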